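# Set up a hardness-test batch: tip the castings, fill the bar rack, throw the ready lever

## Robot

A 7-joint arm with a two-finger parallel gripper is mounted at the origin on the work surface. World frame = base frame: x ahead of the robot, y to its left, z up, the work surface at z = 0. Lengths are in m, angles in rad, forces in N, time in s.
With the tool pointing down it reaches from about 0.4 to 0.85 m from the base axis. Payload 4.5 kg.
Tool frame: the origin (TCP) lies at the very end of the fingers, on their centre line; the grasp point (between the pads) lies 19 mm behind it (tcp_to_grasp is the z of the grasp point in the tool frame, in m); z points along the fingers, y is the line along which they close (so a half turn about z gives the same grasp; the last joint's range is limited). The gripper opens to 88 mm and grips with 3 to 60 N. Pads are 18 mm wide; open, the fingers measure 123 mm over their backs; the gripper's body (75 mm by 187 mm) begins 45 mm behind the grasp point.
Start: joints at [1.365, 0.689, -0.195, 1.565, 0.157, 0.902, -0.215], TCP at [0.148, -0.607, 0.239] pointing down, gripper open.
Joint ranges: [-3.01, 3.01], [-0.46, 2.08], [-1.47, 1.51], [0.13, 2.56], [-1, 4.14], [0.04, 2.09], [-2.66, 2.66]. Speed limits (rad/s): [2.57, 2.57, 3.14, 3.14, 3.14, 3.14, 3.14].

## Interface

Orientations are given as a unit quaternion [x, y, z, w].
In Python, from plant import * gives the robot as it stands. The module is installed in compiled form; this text tells all that it offers.
- The arm moves only by the shell command python3 -m jog 'ROWS' [OPENING] [FORCE]. ROWS is JSON, a list that holds one entry, the list of rows, each a list of 6 numbers: the shift along the tool's x, y, z in m, then the turn, a rotation vector about the tool's x, y, z in rad. In form: [[[dx, dy, dz, ax, ay, az], ...]]. A call has 1 to 12 rows; each row shifts and turns the commanded pose from where the row before left it, along the tool's axes as they then stand; what a row does not reach is not made up. A row lasts 1/8 s, in which the tool goes at most 62.5 mm and 10.7 degrees, less where a joint would pass 70% of its speed; a pose out of reach is approached as far as the arm can. A call with a gripper value outside its range is refused whole. OPENING is the finger opening in m, from 0 to 0.0881, set as the call begins (- or left out, the last holds). The fingers move at their own pace and stop on an object; FORCE is the grip in N (left out, the last holds). Time passes only in rows, so rows that do not move let the fingers close. It gives the time, the measured TCP pose, the force, the opening and the grip force at its end, in the units of the state.
- get_state(): the state, without advancing time (a new reading comes with each control period).
- snapshot(name): name is "scene" or "side" or "wrist"; returns a dict with "frame" (384x512x3 uint8, red, green, blue), "mtx" (3x3 intrinsics, pixels), "D" ([k1, k2, p1, p2, k3] as OpenCV has them; the pictures are not rectified), "xyz" and "orientation" of the camera in the world; the wrist camera has in their place "mount" (4x4, takes a point from camera to tool coordinates, whose origin is the TCP and whose axes are the flange's). Camera axes: x right, y down, z forward; pixel columns grow to the right and rows downward; lengths in m; the calibration is good to about 2 mm. A picture is of the moment at which its call begins: read the wrist's pose just before it. There is no depth.
- finish_job(): hands the job in; it is judged then, once.
The state is a dict: "clock": time; "q": joint angles; "qd": joint speeds; "joint_torque": joint torques, N m; "tool_pos": TCP position; "eef_rot": TCP orientation; "contact_force": force on the tool from outside, world axes, zero at the start; "moment": the same for the moment, N m; "opening": opening from 0.0 (shut) to 1.0 (fully open); "finger_force": force on a finger pad.
Only numpy, scipy, OpenCV 4.12 (cv2) and the standard library are available. Lean on these libraries where they do the work, as an engineer would, in place of code of your own. Each camera call takes 0.05 s, during which the arm holds its last target. There are 200 camera calls.

## Task

Get the batch ready for the hardness tester: tip over the two standing green castings so that each lies flat on the black mat with its bright ground face up, and lay one spare bar from the tray in every empty groove of the blue rack, seated properly. Leave the bars already in the rack where they are, and don't disturb the other things on the bench. When all that is in place, throw the red lever fully over, away from the robot.

Things in the scene. Friction and masses are not known exactly. Their poses are not given: they have to be found in the camera images.
- mat: thin black rubber mat fixed to the bench, 380 x 460 mm, 4 mm thick; origin at the centre of its underside, x and y along its edges
- lever_base: grey switch box fixed to the bench, 70 x 50 mm, 25 mm high; origin under its centre; the lever's pivot lies 22 mm above the origin, and the lever swings in the box's x-z plane, from its -x side to its +x side, which is away from the robot
- lever (a joint): lever angle: 0 = leaning 29 degrees towards the robot (as it starts), 1.0 rad = fully over, leaning away from the robot, against its stop; stays where it is left; under 1 N at the ball moves it. A 10 mm rod with a red ball 26 mm in diameter on its end, the ball's centre 80 mm from the pivot
- rack: blue rack fixed to the bench, 310 x 106 mm, with five open V grooves (45 degree flanks) side by side along its x, 56 mm apart; a bar lies in a groove along the rack's y. Origin at the centre of its underside. Base plate 10 mm high; the aluminium V ridges stand under the bar's ends only, their crests 34 mm above the bench, the middle 58 mm of each groove is open down to the base plate for the fingers; end strips 28 mm high, 98 mm apart inside, leave a bar 4 mm at each end
- tray: grey stock tray fixed to the bench, 260 x 236 mm, walls 22 to 24 mm high, with four equal compartments (2 x 2, centres 128 mm apart along its x and 116 mm along its y); the floor of each is a shallow V along the tray's y, 6 mm above the bench in the middle and rising 10 degrees to both sides. A spare bar lies along y in the middle of each, its axis 20 mm above the bench; if knocked it rolls up the slope and back. Origin at the centre of the tray's underside
- casting1: One of two green-painted castings, 60 x 100 x 140 mm, 0.9 kg, at the start standing on its small 60 x 100 mm end on the mat. Origin at the centre of that end, z up along its 140 mm height, x out of the bright silvery ground face (100 x 140 mm, 30 mm from the origin); the opposite face (-x) is dark raw metal. Once it lies ground face up its x axis points up
- casting2: Another of two green-painted castings, 60 x 100 x 140 mm, 0.9 kg, at the start standing on its small 60 x 100 mm end on the mat. Origin at the centre of that end, z up along its 140 mm height, x out of the bright silvery ground face (100 x 140 mm, 30 mm from the origin); the opposite face (-x) is dark raw metal. Once it lies ground face up its x axis points up
- groove1 (a point): groove 1 of the rack: where the centre of a bar lies when seated in it (26 mm above the bench); axes as the rack's
- groove2 (a point): groove 2 of the rack: where the centre of a bar lies when seated in it (26 mm above the bench); axes as the rack's
- groove3 (a point): groove 3 of the rack: where the centre of a bar lies when seated in it (26 mm above the bench); axes as the rack's
- groove4 (a point): groove 4 of the rack: where the centre of a bar lies when seated in it (26 mm above the bench); axes as the rack's
- groove5 (a point): groove 5 of the rack: where the centre of a bar lies when seated in it (26 mm above the bench); axes as the rack's
- spare1: spare bar: a steel tensile-test bar, round, 90 mm long, heads 28 mm in diameter and 20 mm long at both ends with an orange band, waist 18 mm in diameter and 50 mm long; 0.25 kg; origin at its centre, y along its axis (either way round is alike; x and z turn as it rolls). At the start it lies loose in the tray
- spare2: spare bar: a steel tensile-test bar, round, 90 mm long, heads 28 mm in diameter and 20 mm long at both ends with an orange band, waist 18 mm in diameter and 50 mm long; 0.25 kg; origin at its centre, y along its axis (either way round is alike; x and z turn as it rolls). At the start it lies loose in the tray
- spare3: spare bar: a steel tensile-test bar, round, 90 mm long, heads 28 mm in diameter and 20 mm long at both ends with an orange band, waist 18 mm in diameter and 50 mm long; 0.25 kg; origin at its centre, y along its axis (either way round is alike; x and z turn as it rolls). At the start it lies loose in the tray
- spare4: spare bar: a steel tensile-test bar, round, 90 mm long, heads 28 mm in diameter and 20 mm long at both ends with an orange band, waist 18 mm in diameter and 50 mm long; 0.25 kg; origin at its centre, y along its axis (either way round is alike; x and z turn as it rolls). At the start it lies loose in the tray
- loaded1: bar already loaded: a steel tensile-test bar, round, 90 mm long, heads 28 mm in diameter and 20 mm long at both ends with an orange band, waist 18 mm in diameter and 50 mm long; 0.25 kg; origin at its centre, y along its axis (either way round is alike; x and z turn as it rolls). At the start it lies seated in groove 1, or is absent (None): then groove 1 is empty
- loaded2: bar already loaded: a steel tensile-test bar, round, 90 mm long, heads 28 mm in diameter and 20 mm long at both ends with an orange band, waist 18 mm in diameter and 50 mm long; 0.25 kg; origin at its centre, y along its axis (either way round is alike; x and z turn as it rolls). At the start it lies seated in groove 2, or is absent (None): then groove 2 is empty
- loaded3: bar already loaded: a steel tensile-test bar, round, 90 mm long, heads 28 mm in diameter and 20 mm long at both ends with an orange band, waist 18 mm in diameter and 50 mm long; 0.25 kg; origin at its centre, y along its axis (either way round is alike; x and z turn as it rolls). At the start it lies seated in groove 3, or is absent (None): then groove 3 is empty
- loaded4: bar already loaded: a steel tensile-test bar, round, 90 mm long, heads 28 mm in diameter and 20 mm long at both ends with an orange band, waist 18 mm in diameter and 50 mm long; 0.25 kg; origin at its centre, y along its axis (either way round is alike; x and z turn as it rolls). At the start it lies seated in groove 4, or is absent (None): then groove 4 is empty
- loaded5: bar already loaded: a steel tensile-test bar, round, 90 mm long, heads 28 mm in diameter and 20 mm long at both ends with an orange band, waist 18 mm in diameter and 50 mm long; 0.25 kg; origin at its centre, y along its axis (either way round is alike; x and z turn as it rolls). At the start it lies seated in groove 5, or is absent (None): then groove 5 is empty
- refblock: bystander, to be left alone: brass reference block, a disc 60 mm in diameter, 16 mm high; origin under its centre
- jar: bystander, to be left alone: white jar with blue lid, 60 mm in diameter, 70 mm high; origin under its centre
- cup: bystander, to be left alone: white cup, 70 mm in diameter, 80 mm high; origin under its centre
Mind the look-alikes: they are no part of the job. Leave any purple or yellow look-alike of the casting1 alone. Leave any pink look-alike of the spare1 alone.

How it is judged:
By the outcome, as a careful person would: the job done as asked, in the order asked, and still so for the second after the job is handed in, with the robot touching nothing.
Of loaded1, loaded2, loaded3, loaded4, loaded5 only 1 to 2 are there at a start; the rules pass over those that are not, and their reading is None.
At some moment in a run one of spare1, spare2, spare3, spare4 may be knocked a few centimetres aside while the robot is not near it.
Once in a run the grip may slacken for a moment while it holds something.
It also fails if it takes over 200 s, if anything falls off the work surface, if the arm or the gripper's body presses on something with over 40 N, if the wrist force passes 120 N, or if a joint passes its speed limit or range.

## Working session

There is one attempt and no reset: what is moved stays moved. The work goes in short steps, Python scripts to look and compute and a shell command to move; the robot and the scene stay as the last step left them, time stands still between calls to the robot, and variables do not carry over. Pictures are saved under pics/ and viewed, at most 14 in all, crops included, and the job is handed in when it is done.

```bash
mkdir -p pics; cat > h.py <<'E'
from plant import *
import numpy as np, cv2
from scipy.spatial.transform import Rotation as R
def snap(n,name=None):
    st=get_state(); s=snapshot(n)
    if n=='wrist':
        T=np.eye(4);T[:3,:3]=R.from_quat(st['eef_rot']).as_matrix();T[:3,3]=st['tool_pos']
        s['T']=T@np.array(s['mount'])
    else:
        T=np.eye(4);o=np.array(s['orientation']);T[:3,:3]=R.from_quat(o).as_matrix() if o.size==4 else o;T[:3,3]=s['xyz'];s['T']=T
    if name: cv2.imwrite('pics/'+name,s['frame'][:,:,::-1])
    return s
def ray(s,uv,z):
    p=cv2.undistortPoints(np.array(uv,float).reshape(-1,1,2),np.array(s['mtx']),np.array(s['D'])).reshape(-1,2)
    d=np.c_[p,np.ones(len(p))]@s['T'][:3,:3].T;o=s['T'][:3,3]
    return o+d*((z-o[2])/d[:,2])[:,None]
def proj(s,P):
    T=np.linalg.inv(s['T']);P=np.atleast_2d(P)@T[:3,:3].T+T[:3,3]
    return cv2.projectPoints(P,np.zeros(3),np.zeros(3),np.array(s['mtx']),np.array(s['D']))[0].reshape(-1,2)
def st():
    s=get_state();print(round(s['clock'],2),np.round(s['tool_pos'],4),np.round(R.from_quat(s['eef_rot']).as_matrix(),3).tolist(),np.round(s['contact_force'],1),s['opening'],s['finger_force'])
E
python3 - <<'E'
from h import *
for n in ('scene','side','wrist'):
    s=snap(n,n+'0.png');print(n,np.round(s['T'],3).tolist(),np.round(s['mtx'],1).tolist())
st();print(get_state()['q'])
a=[cv2.imread(f'pics/{n}0.png') for n in ('scene','side')]
E
```

```text
scene [[0.308, 0.529, -0.791, 1.232], [0.951, -0.18, 0.25, -0.244], [-0.01, -0.829, -0.559, 0.549], [0.0, 0.0, 0.0, 1.0]] [[359.9, 0.0, 255.7], [0.0, 359.9, 188.5], [0.0, 0.0, 1.0]]
side [[-0.942, -0.205, 0.266, 0.257], [-0.336, 0.587, -0.736, 0.695], [-0.005, -0.783, -0.622, 0.653], [0.0, 0.0, 0.0, 1.0]] [[408.5, 0.0, 258.1], [0.0, 408.5, 190.6], [0.0, 0.0, 1.0]]
wrist [[0.238, -0.923, -0.302, 0.227], [-0.971, -0.227, -0.072, -0.588], [-0.002, 0.311, -0.951, 0.385], [0.0, 0.0, 0.0, 1.0]] [[296.6, 0.0, 261.3], [0.0, 296.6, 194.0], [0.0, 0.0, 1.0]]
0.15 [ 0.1483 -0.6067  0.2381] [[0.971, 0.237, -0.0], [0.237, -0.971, 0.001], [-0.0, -0.001, -1.0]] [-0.4 -0.1 -0.1] 0.9990993384763635 0.0
[ 1.36481425  0.68979411 -0.19451539  1.56605808  0.15727944  0.90245144
 -0.21513183]
```

View pics/scene0.png

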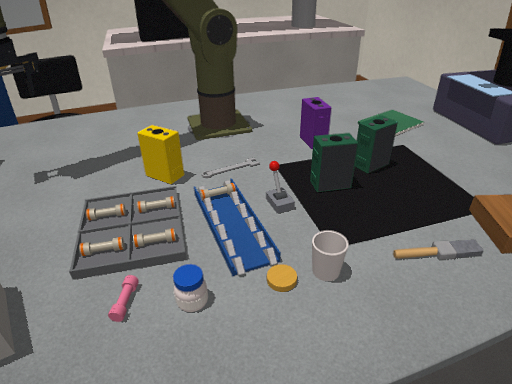

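View pics/side0.png

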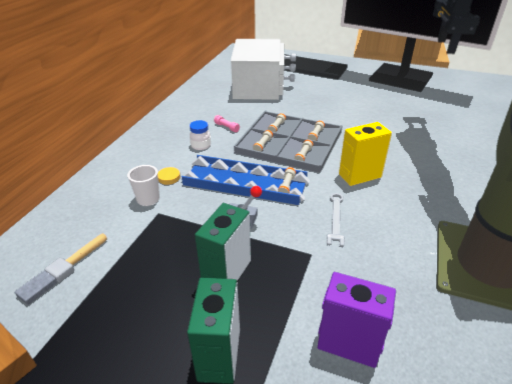

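Side view: green castings at (225,245) and (215,330), with purple (355,320) and yellow (365,155) look-alikes. The pink bar at (227,124) is also a look-alike. One loaded bar lies in the groove nearest the robot, so four grooves are empty. Next I enlarge both views to see the casting faces.

```bash
python3 - <<'E'
import cv2,numpy as np
a=cv2.imread('pics/scene0.png')[85:205,290:430];b=cv2.imread('pics/side0.png')[195:384,170:320]
a=cv2.resize(a,(400,343),interpolation=cv2.INTER_CUBIC);b=cv2.resize(b,(400,504),interpolation=cv2.INTER_CUBIC)
c=np.zeros((504,800,3),np.uint8);c[:343,:400]=a;c[:,400:]=b
cv2.imwrite('pics/crop1.png',c)
E
```

```text
(no output)
```

View pics/crop1.png

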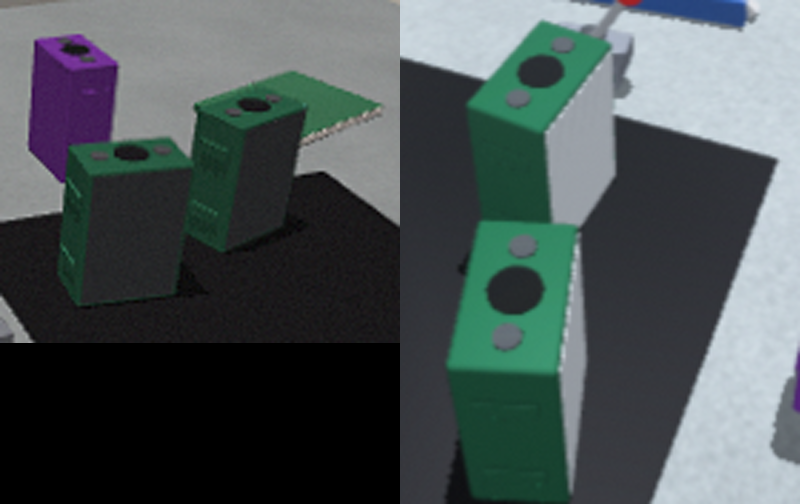

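View pics/wrist0.png

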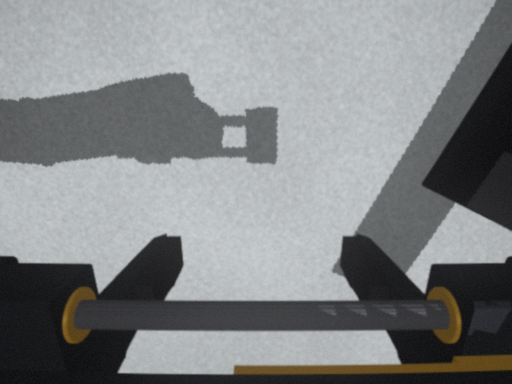

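Each casting's bright face points towards the robot and its dark raw face points away, so both must be pushed over away from the robot. The wrist view shows only bench. Coarse measurement comes next.

```bash
python3 - <<'E'
from h import *
f=lambda p,k,o:np.array(p)/k+np.array(o)
sc=snap('scene');sd=snap('side')
for nm,s,P in (('A side',sd,f([(69,107),(145,133),(211,45),(138,20)],2.667,(170,195))),
 ('B side',sd,f([(76,222),(180,228),(155,375),(47,368)],2.667,(170,195))),
 ('A scene',sc,f([(67,145),(180,138),(193,165),(82,178)],2.857,(290,85))),
 ('B scene',sc,f([(193,106),(290,90),(306,100),(222,125)],2.857,(290,85)))):
    X=ray(s,P,.144);print(nm,X[:,:2].round(3).tolist(),X.mean(0).round(3)[:2])
def blobs(s,lo,hi,mn=4):
    h=cv2.cvtColor(s['frame'],cv2.COLOR_RGB2HSV);m=cv2.inRange(h,lo,hi)
    n,l,st_,c=cv2.connectedComponentsWithStats(m);return [(c[i].round(1).tolist(),int(st_[i,4])) for i in range(1,n) if st_[i,4]>=mn],m
for nm,s in (('scene',sc),('side',sd)):
    b,_=blobs(s,(5,110,120),(17,255,255),8);print(nm,'orange',[(x,a,ray(s,x,.02)[0,:2].round(3).tolist()) for x,a in b if x[1]>100])
    b,_=blobs(s,(0,180,120),(4,255,255),8);print('red',b)
    b,m=blobs(s,(100,150,60),(125,255,255),300);print('blue',b)
    c=max(cv2.findContours(m,cv2.RETR_EXTERNAL,cv2.CHAIN_APPROX_NONE)[0],key=cv2.contourArea)
    q=cv2.approxPolyDP(cv2.convexHull(c),6,True).reshape(-1,2);print(q.tolist(),ray(s,q,.01)[:,:2].round(3).tolist())
    b,m=blobs(s,(0,0,0),(180,255,35),1500);print('black',b)
for u in ((279,162),(474,191),(350,235),(400,147)): print(ray(sc,u,.004)[0,:2].round(3))
E
```

```text
A side [[0.536, 0.247], [0.479, 0.252], [0.469, 0.158], [0.529, 0.15]] [0.503 0.202]
B side [[0.489, 0.332], [0.429, 0.316], [0.405, 0.41], [0.46, 0.425]] [0.446 0.371]
A scene [[0.475, 0.153], [0.494, 0.258], [0.546, 0.24], [0.537, 0.137]] [0.513 0.197]
B scene [[0.434, 0.309], [0.429, 0.427], [0.455, 0.427], [0.481, 0.312]] [0.45  0.369]
scene orange [([232.5, 186.2], 22, [0.453, -0.063]), ([202.7, 193.4], 23, [0.46, -0.145]), ([499.1, 209.4], 831, [0.77, 0.543]), ([171.7, 200.5], 26, [0.466, -0.226]), ([138.9, 205.7], 24, [0.462, -0.308]), ([121.2, 208.1], 27, [0.458, -0.351]), ([87.6, 213.0], 26, [0.452, -0.433]), ([172.3, 233.6], 36, [0.595, -0.241]), ([135.4, 239.6], 36, [0.59, -0.322]), ([119.3, 242.1], 35, [0.587, -0.357]), ([81.4, 248.1], 33, [0.582, -0.439]), ([415.7, 251.7], 293, [0.82, 0.239])]
red [([273.7, 164.6], 59)]
blue [([238.2, 232.4], 2560), ([187.8, 277.4], 630)]
[[279, 261], [233, 275], [195, 189], [235, 185]] [[0.74, -0.041], [0.747, -0.141], [0.418, -0.159], [0.434, -0.052]]
black [([158.2, 21.1], 1632), ([40.7, 72.3], 2665), ([380.8, 197.6], 10083)]
side orange [([321.4, 122.2], 8, [0.456, -0.447]), ([273.3, 126.2], 9, [0.592, -0.374]), ([269.8, 131.7], 13, [0.591, -0.338]), ([313.5, 133.9], 11, [0.463, -0.369]), ([309.4, 141.1], 12, [0.464, -0.325]), ([258.7, 144.7], 18, [0.598, -0.257]), ([300.3, 155.3], 15, [0.47, -0.243]), ([290.5, 168.1], 12, [0.479, -0.175]), ([284.5, 187.2], 19, [0.47, -0.09]), ([8.6, 348.6], 675, [0.78, 0.484])]
red [([255.8, 190.1], 44)]
blue [([238.5, 181.0], 1975)]
[[183, 177], [204, 157], [275, 167], [298, 202], [188, 185]] [[0.739, -0.056], [0.728, -0.16], [0.523, -0.18], [0.425, -0.057], [0.711, -0.029]]
black [([425.9, 16.4], 4646)]
[0.346 0.111]
[0.667 0.567]
[0.71  0.144]
[0.38  0.528]
```

The measured positions agree with the given sizes. The mat is about 0.38 m in x, the rack is centred near (0.585, -0.10), and the loaded bar sits in groove 1. I move above the tray for a close look.

```bash
python3 -m jog '[[[0.05,-0.026,-0.018,0,0,0],[0.05,-0.026,-0.018,0,0,0],[0.05,-0.026,-0.018,0,0,0],[0.05,-0.026,-0.018,0,0,0],[0.05,-0.026,-0.018,0,0,0],[0.05,-0.026,-0.018,0,0,0],[0.05,-0.026,-0.018,0,0,0],[0.05,-0.026,-0.018,0,0,0]]]' 0.088 && python3 -m jog '[[[0,0,0,0,0,-0.18],[0,0,0,0,0,-0.18],[0,0,0,0,0,-0.18],[0,0,0,0,0,-0.18],[0,0,0,0,0,-0.18],[0,0,0,0,0,-0.18],[0,0,0,0,0,-0.18],[0,0,0,0,0,0]]]'; python3 -c "
from h import *
snap('wrist','w1.png');st();print(get_state()['q'])"
```

```text
clock: 1.25
tool_pos: [0.4887, -0.3087, 0.3834]
eef_rot: [0.993, 0.12, -0.0, 0.0]
contact_force: [0.0, -1.1, -0.0]
opening: 0.998
finger_force: 0.0
clock: 2.25
tool_pos: [0.4874, -0.3101, 0.3825]
eef_rot: [0.732, 0.681, 0.0, -0.0]
contact_force: [0.0, 0.1, 0.5]
opening: 1.001
finger_force: 0.0
2.3 [ 0.4874 -0.3101  0.3826] [[0.074, 0.997, -0.0], [0.997, -0.074, 0.0], [0.0, -0.0, -1.0]] [ 0.   0.8 -0.2] 0.9985988619336025 0.0
[ 0.80383052  0.51942761 -0.54407373  1.48563042  0.27747943  1.21419487
  0.14651457]
```

View pics/w1.png

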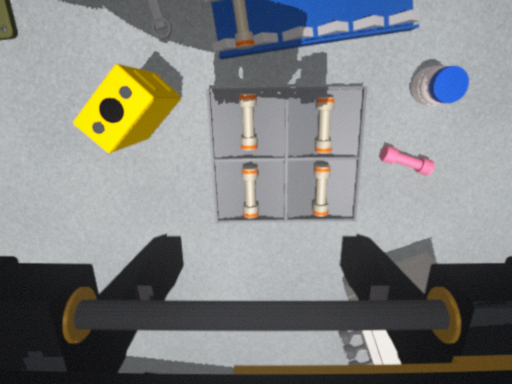

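The four spares show at (249,122), (324,125), (250,190) and (321,190). The pink look-alike is at (407,158) and stays put, and the yellow casting is at (125,107). I shift over the rack to measure both.

```bash
python3 -m jog '[[[0.05,0.03,0,0,0,0],[0.05,0.03,0,0,0,0],[0.05,0.03,0,0,0,0],[0,0,0,0,0,0]]]' | head -2; cat >> h.py <<'E'
def bars(s,z=.02,ymin=0):
    h=cv2.cvtColor(s['frame'],cv2.COLOR_RGB2HSV);m=cv2.inRange(h,(5,110,120),(17,255,255))
    m[290:]=0
    n,l,q,c=cv2.connectedComponentsWithStats(m);c=[c[i] for i in range(1,n) if 15<=q[i,4]<1500]
    P=[ray(s,x,z+.010)[0] for x in c];out=[]   # band centroid seen from above is near the upper side
    for i in range(len(P)):
        for j in range(i):
            d=P[i]-P[j];L=np.hypot(*d[:2])
            if .06<L<.095 and abs(d[0])<.4*abs(d[1]):
                d*=np.sign(d[1]);out.append(((P[i]+P[j])/2,np.degrees(np.arctan2(d[1],d[0])),L,(c[i]+c[j])/2))
    for o in out: print(o[0].round(4)[:2],round(o[1],1),round(o[2],4),o[3].round(0))
    return out
E
python3 - <<'E'
from h import *
s=snap('wrist','w2.png');st();bars(s)
h=cv2.cvtColor(s['frame'],cv2.COLOR_RGB2HSV);m=cv2.inRange(h,(100,150,60),(125,255,255));m[260:]=0
c=max(cv2.findContours(m,cv2.RETR_EXTERNAL,cv2.CHAIN_APPROX_NONE)[0],key=cv2.contourArea)
q=cv2.approxPolyDP(cv2.convexHull(c),5,True).reshape(-1,2);print(q.tolist(),ray(s,q,.028)[:,:2].round(4).tolist(),ray(s,q,.01)[:,:2].round(4).tolist())
E
```

```text
clock: 2.8
tool_pos: [0.5903, -0.16, 0.3828]
2.85 [ 0.5889 -0.164   0.3826] [[0.068, 0.998, 0.0], [0.998, -0.068, 0.001], [0.001, 0.0, -1.0]] [-0.3 -0.7  0.1] 0.9996300937958442 0.0
[ 0.471  -0.1083] 93.8 0.0816 [187. 121.]
[ 0.4728 -0.1877] 88.6 0.0774 [194. 169.]
[ 0.4694 -0.2672] 86.6 0.0817 [198. 212.]
[ 0.5943 -0.2815] 86.8 0.0817 [268. 215.]
[ 0.4631 -0.3891] 87.5 0.0794 [203. 270.]
[ 0.5877 -0.3954] 86.4 0.0806 [268. 270.]
[[345, 66], [348, 131], [170, 155], [156, 93]] [[0.7301, -0.0383], [0.7369, -0.1399], [0.434, -0.1611], [0.4268, -0.0595]] [[0.735, -0.0369], [0.742, -0.142], [0.4282, -0.164], [0.4207, -0.0587]]
```

View pics/w2.png

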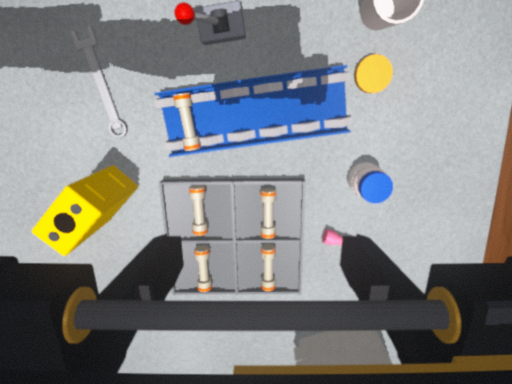

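Bars measure 80–82 mm between bands. The loaded bar falls exactly on the predicted groove 1 (0.470, -0.108), so the rack pose (0.5818, -0.100, yaw 4°) is confirmed. Spare S1 is at (198,212), giving (0.469, -0.267), and the pink decoy is at (332,238). I go for S1.

```bash
cat >> h.py <<'E'
def go(x,y,z,yaw=None):
    s=get_state();M=R.from_quat(s['eef_rot']).as_matrix();d=np.array([x,y,z])-s['tool_pos']
    c=np.degrees(np.arctan2(M[1,0],M[0,0]));
    print('pos',np.round(s['tool_pos'],4),'yaw',c.round(1),'tool d',(M.T@d).round(4),'az',None if yaw is None else -np.radians(yaw-c).round(3),'F',np.round(s['contact_force'],1),'open',round(s['opening']*.0881,4),'ff',round(s['finger_force'],1),'t',round(s['clock'],2))
g=lambda k:(.5818+(k-3)*.056*.9976,-.1+(k-3)*.056*.0698)
E
python3 -m jog '[[[-0.037,-0.0374,0.03,0,0,0],[-0.037,-0.0374,0.03,0,0,0],[-0.037,-0.0374,0.03,0,0,0],[0,0,0.055,0,0,0],[0,0,0.055,0,0,0],[0,0,0.055,0,0,0],[0,0,0.055,0,0,0],[0,0,0,0,0,0],[0,0,0,0,0,0]]]' 0.032 >/dev/null; python3 - <<'E'
from h import *
go(.4694,-.2672,.0135,86.6);s=snap('wrist','w3.png')
E
```

```text
pos [ 0.4688 -0.2708  0.0744] yaw 85.8 tool d [0.0037 0.0002 0.0609] az -0.014 F [ 0.4 -0.3  0.5] open 0.032 ff 0.0 t 3.98
```

View pics/w3.png

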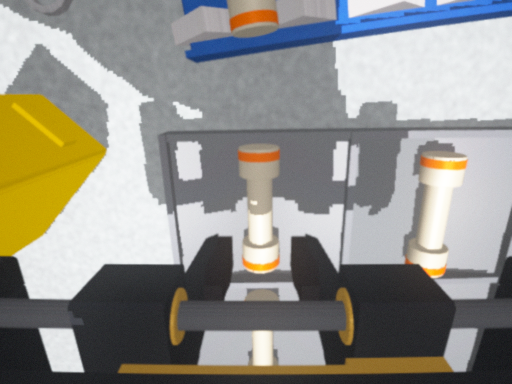

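The fingers straddle S1, with bands at (259,157) and (261,266). The yellow casting is to the left, so I check its clearance from the gripper body before lowering.

```bash
python3 - <<'E'
from h import *
s=snap('wrist');h=cv2.cvtColor(s['frame'],cv2.COLOR_RGB2HSV)
bars(s)
m=cv2.inRange(h,(20,150,60),(32,255,255));ys,xs=np.nonzero(m);i=xs.argmax();print(xs[i],ys[i],[ray(s,(xs[i],ys[i]),z)[0].round(3) for z in (0,.07,.14)])
sc=snap('scene')
u=[(139,131),(158,126),(180,135),(162,143)];print(ray(sc,u,.14).round(3)[:,:2])
E
```

```text
[ 0.4717 -0.1865] 88.0 0.0806 [255.  87.]
[ 0.4731 -0.2667] 94.2 0.0799 [266. 210.]
[ 0.5785 -0.2759] 83.5 0.0744 [417. 212.]
[ 0.4625 -0.2659] 78.8 0.0797 [251. 210.]
[ 0.5864 -0.2811] 94.9 0.0847 [427. 217.]
[ 0.5984 -0.2823] 78.3 0.0837 [444. 218.]
[ 0.5924 -0.2806] 102.9 0.0856 [435. 216.]
[ 0.6044 -0.2818] 86.5 0.0812 [452. 216.]
458 164 [array([ 0.624, -0.249,  0.   ]), array([ 0.577, -0.231,  0.07 ]), array([ 0.529, -0.212,  0.14 ])]
[[ 0.282 -0.278]
 [ 0.267 -0.224]
 [ 0.347 -0.173]
 [ 0.379 -0.224]]
```

The yellow corner is within about 6 mm of the gripper body's path. I grip S1 10 mm further towards -y on its waist to gain clearance.

```bash
python3 -m jog '[[[-0.0057,0,0.0,0,0,0],[0,0,0.025,0,0,0],[0,0,0.02,0,0,0],[0,0,0.0155,0,0,0],[0,0,0,0,0,0]]]' 0.032 && python3 -m jog '[[[0,0,0,0,0,0],[0,0,0,0,0,0],[0,0,0,0,0,0],[0,0,0,0,0,0]]]' 0.005 35 && python3 -m jog '[[[0,0,-0.03,0,0,0],[0,0,-0.05,0,0,0],[0,0,-0.05,0,0,0],[0,0,0,0,0,0]]]'; python3 - <<'E'
from h import *
x,y=g(2);go(x+.01*.07,y-.01,.12,94)
E
```

```text
clock: 4.75
tool_pos: [0.4679, -0.2756, 0.012]
eef_rot: [0.732, 0.682, -0.0, 0.0]
contact_force: [0.2, -0.8, 0.4]
opening: 0.36
finger_force: 0.0
clock: 5.25
tool_pos: [0.4679, -0.2754, 0.0127]
eef_rot: [0.732, 0.682, 0.0, 0.0]
contact_force: [-1.9, 0.4, 4.7]
opening: 0.192
finger_force: 35.0
clock: 5.75
tool_pos: [0.4699, -0.2762, 0.1452]
eef_rot: [0.732, 0.681, 0.001, 0.003]
contact_force: [0.3, -0.2, -2.3]
opening: 0.191
finger_force: 35.0
pos [ 0.4699 -0.2762  0.1452] yaw 85.9 tool d [0.1659 0.0448 0.0252] az -0.141 F [ 0.3 -0.2 -2.3] open 0.0169 ff 35.0 t 5.75
```

S1 is held: the opening is 17 mm and the force shows its weight. I carry it to groove 2.

```bash
python3 -m jog '[[[0.0415,0.0112,0,0,0,0],[0.0415,0.0112,0,0,0,0],[0.0415,0.0112,0,0,0,0],[0.0415,0.0112,0,0,0,0],[0,0,0.025,0,0,-0.141],[0,0,0,0,0,0],[0,0,0,0,0,0]]]' >/dev/null; python3 - <<'E'
from h import *
x,y=g(2);go(x+.01*.07,y-.01,.0195,94);s=snap('wrist','w4.png')
for k in (2,3):
  x,y=g(k);print(proj(s,[(x,y,.026)]))
E
```

```text
pos [ 0.5235 -0.1137  0.1167] yaw 93.8 tool d [-0.0004  0.0032  0.0971] az -0.003 F [-0.5  0.2 -2.5] open 0.0166 ff 35.0 t 6.62
[[265.30412104 186.84788726]]
[[332.31782053 186.72125952]]
```

View pics/w4.png

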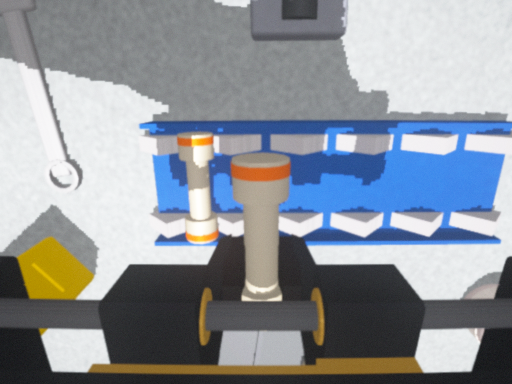

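The bar is held straight, with its band at (261,172). Groove 2 appears between the ridges at x≈270 px, matching the projected 265. I lower it.

```bash
python3 -m jog '[[[0,0.003,0.03,0,0,0],[0,0,0.03,0,0,0],[0,0,0.02,0,0,0],[0,0,0.01,0,0,0],[0,0,0.0075,0,0,0],[0,0,0,0,0,0],[0,0,0,0,0,0]]]'; python3 - <<'E'
from h import *
x,y=g(2);go(x+.01*.07,y-.01,.0187,94)
E
```

```text
clock: 7.55
tool_pos: [0.5278, -0.1128, 0.0203]
eef_rot: [0.682, 0.731, 0.0, 0.0]
contact_force: [0.5, -0.1, -2.8]
opening: 0.191
finger_force: 35.0
pos [ 0.5278 -0.1128  0.0203] yaw 94.0 tool d [-0.0011 -0.0012  0.0016] az -0.0 F [ 0.5 -0.1 -2.8] open 0.0168 ff 35.0 t 7.55
```

```bash
python3 -m jog '[[[-0.001,-0.001,0.0015,0,0,0],[0,0,0,0,0,0],[0,0,0,0,0,0]]]' && python3 -m jog '[[[0,0,0,0,0,0],[0,0,0,0,0,0],[0,0,0,0,0,0],[0,0,0,0,0,0]]]' 0.032 && python3 -m jog '[[[0,0,-0.03,0,0,0],[0,0,-0.05,0,0,0],[0,0,-0.055,0,0,0],[-0.02,0.02,-0.05,0,0,0.07],[-0.02,0.02,-0.05,0,0,0.067],[-0.02,0.02,-0.04,0,0,0],[0,0,0,0,0,0],[0,0,0,0,0,0]]]' >/dev/null; python3 - <<'E'
from h import *
s=snap('wrist','w5.png');b=bars(s);go(.59,-.28,.1,86.6);print(g(2))
E
```

```text
clock: 7.92
tool_pos: [0.527, -0.1138, 0.0186]
eef_rot: [0.682, 0.731, 0.0, 0.001]
contact_force: [0.2, -0.1, 0.9]
opening: 0.195
finger_force: 35.0
clock: 8.43
tool_pos: [0.5263, -0.1138, 0.0182]
eef_rot: [0.682, 0.731, -0.0, -0.0]
contact_force: [0.5, -0.1, -0.6]
opening: 0.363
finger_force: 0.0
[ 0.5306 -0.1044] 99.4 0.0818 [217. 109.]
[ 0.5219 -0.1051] 87.2 0.0821 [211. 110.]
[ 0.475  -0.1077] 99.3 0.0817 [177. 115.]
[ 0.466  -0.1086] 86.6 0.0825 [170. 116.]
[ 0.5898 -0.2811] 93.1 0.0821 [270. 228.]
[ 0.5986 -0.2818] 80.7 0.0815 [276. 228.]
pos [ 0.5848 -0.1727  0.2917] yaw 86.2 tool d [-0.1068  0.0129  0.1916] az -0.006 F [-0.9  0.3 -0.1] open 0.0317 ff 0.0 t 9.47
(0.5259344, -0.10390880000000001)
```

S1 is seated in groove 2: measured (0.526, -0.105) against the groove at (0.526, -0.104). Next is S2 at (0.594, -0.2815).

```bash
sed -i "s/    m\[290:\]=0/    m=cv2.morphologyEx(m,cv2.MORPH_CLOSE,np.ones((3,5)));m[290:]=0/" h.py
python3 -m jog '[[[-0.036,0.006,0.04,0,0,0],[-0.036,0.006,0.04,0,0,0],[-0.036,0.005,0.04,0,0,0],[0,0,0.055,0,0,0],[0,0,0.045,0,0,0],[0,0,0,0,0,0],[0,0,0,0,0,0]]]' 0.032 >/dev/null; python3 - <<'E'
from h import *
s=snap('wrist');bars(s);go(.5942,-.2815,.0128,86.6)
E
```

```text
[ 0.6001 -0.2808] 94.4 0.0798 [266. 214.]
[ 0.5893 -0.2801] 78.8 0.0796 [251. 214.]
pos [ 0.5974 -0.2822  0.0752] yaw 86.2 tool d [ 0.0005 -0.0034  0.0624] az -0.007 F [0.6 0.8 1. ] open 0.0319 ff 0.0 t 10.4
```

```bash
python3 -m jog '[[[0.001,-0.003,0.025,0,0,0],[0,0,0.022,0,0,0],[0,0,0.015,0,0,0],[0,0,0,0,0,0]]]' 0.032 && python3 -m jog '[[[0,0,0,0,0,0],[0,0,0,0,0,0],[0,0,0,0,0,0],[0,0,0,0,0,0]]]' 0.005 35 && python3 -m jog '[[[0,0,-0.03,0,0,0],[0,0,-0.04,0,0,0],[0,0,-0.04,0,0,0],[0,0,0,0,0,0]]]'; python3 - <<'E'
from h import *
x,y=g(3);go(x,y,.12,94)
E
```

```text
clock: 10.9
tool_pos: [0.5938, -0.2814, 0.0114]
eef_rot: [0.73, 0.683, 0.0, 0.0]
contact_force: [-0.4, 0.0, -0.8]
opening: 0.359
finger_force: 0.0
clock: 11.4
tool_pos: [0.5937, -0.2814, 0.0114]
eef_rot: [0.73, 0.683, 0.0, 0.0]
contact_force: [1.0, -0.8, 0.8]
opening: 0.195
finger_force: 35.0
clock: 11.9
tool_pos: [0.5946, -0.2818, 0.124]
eef_rot: [0.731, 0.683, 0.001, 0.002]
contact_force: [-0.2, -0.6, -2.5]
opening: 0.192
finger_force: 35.0
pos [ 0.5946 -0.2818  0.124 ] yaw 86.1 tool d [ 0.1805 -0.0251  0.0036] az -0.137 F [-0.2 -0.6 -2.5] open 0.0169 ff 35.0 t 11.9
```

```bash
python3 -m jog '[[[0.045,-0.0063,0,0,0,0],[0.045,-0.0063,0,0,0,0],[0.045,-0.0063,0,0,0,0],[0.045,-0.0062,0,0,0,0],[0,0,0.02,0,0,-0.137],[0,0,0.02,0,0,0],[0,0,0,0,0,0],[0,0,0,0,0,0]]]' >/dev/null; python3 - <<'E'
from h import *
x,y=g(3);go(x,y,.0175,94)
E
```

```text
pos [ 0.5798 -0.1001  0.0809] yaw 94.0 tool d [-0.      0.0021  0.0634] az -0.0 F [-1.1  0.4 -2.2] open 0.0171 ff 35.0 t 12.9
```

```bash
python3 -m jog '[[[0,0.002,0.025,0,0,0],[0,0,0.02,0,0,0],[0,0,0.01,0,0,0],[0,0,0.007,0,0,0],[0,0,0,0,0,0],[0,0,0,0,0,0]]]' && python3 -m jog '[[[0,0,0,0,0,0],[0,0,0,0,0,0],[0,0,0,0,0,0],[0,0,0,0,0,0]]]' 0.032 && python3 -m jog '[[[0,0,-0.03,0,0,0],[0,0,-0.05,0,0,0],[0,0,-0.055,0,0,0],[-0.05,-0.015,-0.04,0,0,0.07],[-0.05,-0.015,-0.03,0,0,0.067],[-0.05,-0.015,-0.03,0,0,0],[0,0,0,0,0,0],[0,0,0,0,0,0]]]' >/dev/null; python3 - <<'E'
from h import *
s=snap('wrist','w6.png');b=bars(s);go(.5877,-.3954,.07,86.6);print(g(3))
E
```

```text
clock: 13.65
tool_pos: [0.5825, -0.0999, 0.0197]
eef_rot: [0.682, 0.731, 0.0, 0.0]
contact_force: [0.6, 0.0, -3.7]
opening: 0.191
finger_force: 35.0
clock: 14.15
tool_pos: [0.5822, -0.0999, 0.0194]
eef_rot: [0.682, 0.731, 0.0, 0.0]
contact_force: [-1.1, -1.0, -1.1]
opening: 0.367
finger_force: 0.0
[ 0.5256 -0.1039] 94.9 0.0807 [242.  41.]
[ 0.4708 -0.1068] 94.3 0.0816 [194.  47.]
pos [ 0.538  -0.2453  0.2517] yaw 86.3 tool d [-0.1468  0.0594  0.1815] az -0.005 F [-0.2  0.3 -0.9] open 0.032 ff 0.0 t 15.2
(0.5818, -0.1)
```

```bash
python3 -m jog '[[[-0.037,0.015,0.02,0,0,0],[-0.037,0.015,0.02,0,0,0],[-0.037,0.015,0.02,0,0,0],[-0.036,0.0144,0.02,0,0,0],[0,0,0,0,0,0],[0,0,0,0,0,0]]]' >/dev/null; python3 - <<'E'
from h import *
s=snap('wrist','w7.png');b=bars(s);go(.5877,-.3954,.0128,86.6)
E
```

```text
[ 0.4723 -0.3894] 86.2 0.0797 [147. 182.]
[ 0.4622 -0.3891] 100.5 0.0814 [137. 183.]
[ 0.5883 -0.3952] 87.0 0.0801 [262. 181.]
[ 0.4629 -0.3898] 73.2 0.0838 [139. 183.]
[ 0.4528 -0.3895] 87.2 0.0809 [128. 183.]
pos [ 0.5885 -0.3947  0.1724] yaw 86.4 tool d [-0.001  -0.0008  0.1596] az -0.004 F [0.1 0.  0.4] open 0.0317 ff 0.0 t 16.0
```

View pics/w7.png

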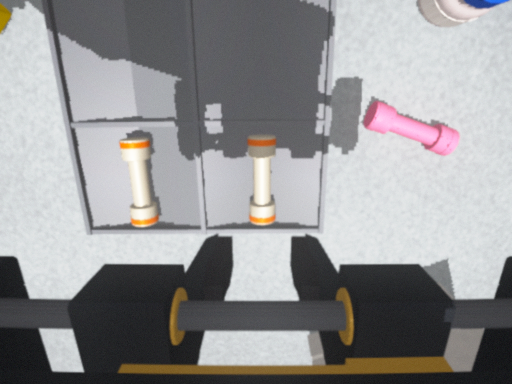

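S4 (262,181) and S3 (140,182) lie in their compartments and nothing has been knocked. I grasp S4 directly below.

```bash
python3 -m jog '[[[-0.001,-0.001,0.04,0,0,0],[0,0,0.05,0,0,0],[0,0,0.035,0,0,0],[0,0,0.022,0,0,0],[0,0,0.012,0,0,0],[0,0,0,0,0,0],[0,0,0,0,0,0]]]' 0.032 && python3 -m jog '[[[0,0,0,0,0,0],[0,0,0,0,0,0],[0,0,0,0,0,0],[0,0,0,0,0,0]]]' 0.005 35 && python3 -m jog '[[[0,0,-0.03,0,0,0],[0,0,-0.05,0,0,0],[0,0,-0.05,0,0,0],[0,0,0,0,0,0]]]'; python3 - <<'E'
from h import *
x,y=g(4);go(x,y,.12,94)
E
```

```text
clock: 16.88
tool_pos: [0.5874, -0.3992, 0.0148]
eef_rot: [0.73, 0.683, 0.0, 0.001]
contact_force: [-0.5, 0.4, -0.9]
opening: 0.363
finger_force: 0.0
clock: 17.38
tool_pos: [0.5872, -0.3991, 0.0143]
eef_rot: [0.73, 0.683, 0.0, 0.001]
contact_force: [0.2, -0.8, 4.8]
opening: 0.193
finger_force: 35.0
clock: 17.88
tool_pos: [0.5884, -0.3997, 0.1472]
eef_rot: [0.731, 0.683, 0.001, 0.003]
contact_force: [-0.2, -0.0, -2.9]
opening: 0.191
finger_force: 35.0
pos [ 0.5884 -0.3997  0.1472] yaw 86.1 tool d [0.3063 0.0284 0.0265] az -0.137 F [-0.2 -0.  -2.9] open 0.0168 ff 35.0 t 17.88
```

```bash
python3 -m jog '[[[0.05,0.0047,0,0,0,0],[0.05,0.0047,0,0,0,0],[0.05,0.0047,0,0,0,0],[0.05,0.0047,0,0,0,0],[0.05,0.0048,0,0,0,0],[0.052,0.0048,0,0,0,0],[0,0,0.03,0,0,-0.137],[0,0,0.03,0,0,0],[0,0,0,0,0,0],[0,0,0,0,0,0]]]'|tail -2; python3 - <<'E'
from h import *
x,y=g(4);go(x,y-.004,.0205,94)
E
```

```text
opening: 0.192
finger_force: 35.0
pos [ 0.6346 -0.0994  0.0831] yaw 94.0 tool d [-0.001   0.003   0.0626] az -0.0 F [-1.2  0.5 -2.4] open 0.0169 ff 35.0 t 19.12
```

```bash
python3 -m jog '[[[-0.001,0.003,0.025,0,0,0],[0,0,0.02,0,0,0],[0,0,0.01,0,0,0],[0,0,0.0075,0,0,0],[0,0,0,0,0,0],[0,0,0,0,0,0]]]' && python3 -m jog '[[[0,0,0,0,0,0],[0,0,0,0,0,0],[0,0,0,0,0,0],[0,0,0,0,0,0]]]' 0.032 && python3 -m jog '[[[0,0,-0.03,0,0,0],[0,0,-0.05,0,0,0],[0,0,-0.055,0,0,0],[-0.03,-0.02,-0.055,0,0,0.07],[-0.03,-0.02,-0.05,0,0,0.067],[0,0,0,0,0,0],[0,0,0,0,0,0]]]' >/dev/null; python3 - <<'E'
from h import *
s=snap('wrist','w8.png');b=bars(s);go(.4631,-.3895,.17,86.6);print(g(3),g(4))
E
```

```text
clock: 19.88
tool_pos: [0.6382, -0.1001, 0.0212]
eef_rot: [0.682, 0.731, 0.0, 0.0]
contact_force: [0.3, 0.7, -2.3]
opening: 0.193
finger_force: 35.0
clock: 20.38
tool_pos: [0.638, -0.1001, 0.0209]
eef_rot: [0.682, 0.731, 0.0, 0.0]
contact_force: [0.2, 1.1, 0.2]
opening: 0.363
finger_force: 0.0
[ 0.6422 -0.0958] 100.3 0.0822 [292. 109.]
[ 0.6333 -0.0964] 87.9 0.0822 [285. 110.]
[ 0.5861 -0.0991] 99.8 0.0821 [246. 115.]
[ 0.5774 -0.0996] 87.7 0.082 [239. 116.]
[ 0.5309 -0.1047] 99.9 0.0819 [202. 123.]
[ 0.522  -0.1055] 87.5 0.0823 [195. 124.]
[ 0.4754 -0.1079] 99.2 0.0817 [158. 129.]
[ 0.4661 -0.1089] 86.2 0.0828 [151. 130.]
pos [ 0.6005 -0.1586  0.2568] yaw 86.3 tool d [-0.2395 -0.1219  0.0867] az -0.006 F [0.6 0.2 1.2] open 0.0323 ff 0.0 t 21.3
(0.5818, -0.1) (0.6376655999999999, -0.0960912)
```

View pics/w8.png

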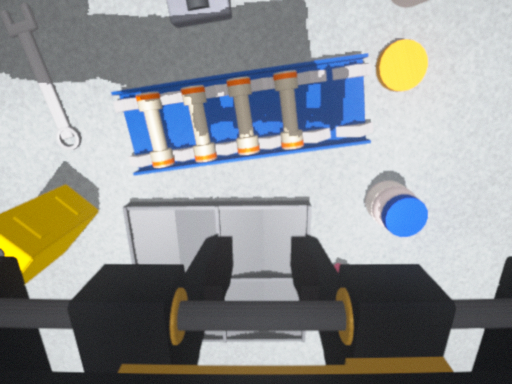

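Grooves 1–4 are filled, at (157,130), (200,124), (243,116) and (288,110), each within 1 mm of its groove. S3 is last.

```bash
python3 -m jog '[[[-0.048,-0.0244,0.017,0,0,0],[-0.048,-0.0244,0.017,0,0,0],[-0.048,-0.0244,0.017,0,0,0],[-0.048,-0.0244,0.017,0,0,0],[-0.0475,-0.0244,0.017,0,0,0],[0,0,0,0,0,0],[0,0,0,0,0,0]]]' >/dev/null; python3 - <<'E'
from h import *
s=snap('wrist','w9.png');b=bars(s);go(.4627,-.3895,.0128,86.6)
E
```

```text
[ 0.4649 -0.3896] 92.7 0.0808 [262. 181.]
[ 0.4565 -0.3892] 80.9 0.0809 [254. 181.]
pos [ 0.4647 -0.3882  0.1724] yaw 86.4 tool d [-0.0018 -0.0019  0.1596] az -0.004 F [-0.1  0.   0.9] open 0.0322 ff 0.0 t 22.23
```

```bash
python3 -m jog '[[[0.001,-0.0025,0.04,0,0,0],[0,0,0.05,0,0,0],[0,0,0.035,0,0,0],[0,0,0.022,0,0,0],[0,0,0.012,0,0,0],[0,0,0,0,0,0],[0,0,0,0,0,0]]]' 0.032 && python3 -m jog '[[[0,0,0,0,0,0],[0,0,0,0,0,0],[0,0,0,0,0,0],[0,0,0,0,0,0]]]' 0.005 35 && python3 -m jog '[[[0,0,-0.03,0,0,0],[0,0,-0.05,0,0,0],[0,0,-0.05,0,0,0],[0,0,0,0,0,0]]]'; python3 - <<'E'
from h import *
x,y=g(5);go(x,y,.12,94)
E
```

```text
clock: 23.1
tool_pos: [0.4618, -0.3894, 0.015]
eef_rot: [0.73, 0.683, 0.0, 0.001]
contact_force: [-0.0, 0.1, 0.5]
opening: 0.361
finger_force: 0.0
clock: 23.6
tool_pos: [0.4611, -0.3899, 0.0148]
eef_rot: [0.73, 0.683, 0.0, 0.001]
contact_force: [0.2, 0.8, 5.4]
opening: 0.189
finger_force: 35.0
clock: 24.1
tool_pos: [0.4629, -0.3907, 0.1474]
eef_rot: [0.731, 0.683, 0.001, 0.003]
contact_force: [-0.5, -0.2, -2.5]
opening: 0.194
finger_force: 35.0
pos [ 0.4629 -0.3907  0.1474] yaw 86.1 tool d [0.3135 0.2098 0.0277] az -0.137 F [-0.5 -0.2 -2.5] open 0.0171 ff 35.0 t 24.1
```

```bash
python3 -m jog '[[[0.045,0.03,0,0,0,0],[0.045,0.03,0,0,0,0],[0.045,0.03,0,0,0,0],[0.045,0.03,0,0,0,0],[0.045,0.03,0,0,0,0],[0.045,0.03,0,0,0,0],[0.0435,0.03,0,0,0,0],[0,0,0.03,0,0,-0.137],[0,0,0.03,0,0,0],[0,0,0,0,0,0],[0,0,0,0,0,0]]]'|tail -2; python3 - <<'E'
from h import *
x,y=g(5);go(x,y,.0205,94)
E
```

```text
opening: 0.19
finger_force: 35.0
pos [ 0.6913 -0.0908  0.0839] yaw 94.0 tool d [-0.0015  0.0022  0.0634] az -0.0 F [-0.9 -0.6 -1.6] open 0.0167 ff 35.0 t 25.48
```

```bash
python3 -m jog '[[[-0.0015,0.002,0.025,0,0,0],[0,0,0.02,0,0,0],[0,0,0.01,0,0,0],[0,0,0.0085,0,0,0],[0,0,0,0,0,0],[0,0,0,0,0,0]]]' && python3 -m jog '[[[0,0,0,0,0,0],[0,0,0,0,0,0],[0,0,0,0,0,0],[0,0,0,0,0,0]]]' 0.032 && python3 -m jog '[[[0,0,-0.03,0,0,0],[0,0,-0.05,0,0,0],[0,0,-0.055,0,0,0],[0.02,-0.05,-0.03,0,0,0],[0.02,-0.05,-0.03,0,0,0],[0,-0.05,-0.03,0,0,0],[0,0,0,0,0,0],[0,0,0,0,0,0]]]' >/dev/null; python3 - <<'E'
from h import *
s=snap('wrist','w10.png');b=bars(s);print(g(5));go(.45,.19,.3,180)
sc=snap('scene','scene1.png');sd=snap('side','side1.png')
b=cv2.inRange(cv2.cvtColor(s['frame'],cv2.COLOR_RGB2HSV),(0,180,100),(4,255,255));n,l,q,c=cv2.connectedComponentsWithStats(b);print('ball',c[1:],q[1:,4],[ray(s,x,.092)[0].round(4) for x in c[1:]])
# two-view ball
A=[];B=[]
for v,p in ((sc,(273.7,164.6)),(sd,(255.8,190.1))):
    o=v['T'][:3,3];d=ray(v,p,0)[0]-o;d/=np.linalg.norm(d);P=np.eye(3)-np.outer(d,d);A.append(P);B.append(P@o)
print('ball',np.linalg.solve(sum(A),sum(B)))
E
```

```text
clock: 26.22
tool_pos: [0.6939, -0.092, 0.0207]
eef_rot: [0.682, 0.731, 0.0, 0.0]
contact_force: [0.5, 0.3, -3.0]
opening: 0.192
finger_force: 35.0
clock: 26.72
tool_pos: [0.6934, -0.0921, 0.0206]
eef_rot: [0.682, 0.731, 0.0, 0.0]
contact_force: [-0.3, 0.2, 0.4]
opening: 0.363
finger_force: 0.0
[ 0.5731 -0.0987] 94.5 0.0819 [283. 193.]
[ 0.5821 -0.0982] 82.0 0.0833 [291. 193.]
[ 0.5818 -0.0983] 106.3 0.0843 [290. 193.]
[ 0.5908 -0.0979] 93.9 0.082 [297. 194.]
[ 0.6848 -0.093 ] 94.2 0.0809 [370. 195.]
[ 0.6942 -0.0928] 81.0 0.0821 [377. 195.]
[ 0.4659 -0.1109] 101.4 0.0825 [200. 197.]
[ 0.475  -0.1101] 88.7 0.0825 [207. 197.]
[ 0.6336 -0.0981] 100.3 0.0827 [330. 196.]
[ 0.6426 -0.0978] 87.8 0.0821 [337. 196.]
[ 0.5172 -0.1076] 94.0 0.0814 [240. 197.]
[ 0.5259 -0.1069] 81.8 0.0833 [247. 197.]
[ 0.5539 -0.1024] 70.2 0.0947 [269. 195.]
[ 0.5261 -0.107 ] 106.4 0.0833 [246. 197.]
[ 0.5348 -0.1063] 94.2 0.0815 [253. 197.]
[ 0.6943 -0.0935] 106.9 0.0853 [377. 196.]
[ 0.7036 -0.0933] 94.2 0.0823 [384. 196.]
(0.6935312, -0.0921824)
pos [ 0.5421 -0.0628  0.2451] yaw 94.0 tool d [ 0.2586 -0.0743 -0.0549] az -1.501 F [-0.   0.2 -0.4] open 0.0319 ff 0.0 t 27.77
ball [[225.63602941  76.36764706]] [544] [array([0.5013, 0.0345, 0.092 ])]
ball [0.5012691  0.03399506 0.09487011]
```

View pics/w10.png

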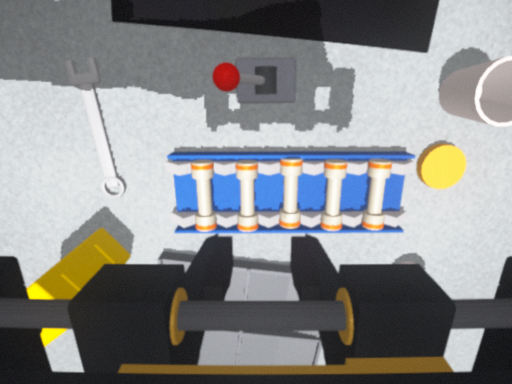

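All five grooves now show a bar, at x = 203, 247, 290, 334 and 378 px. The bar in groove 3 looks shifted a little towards +y, so I measure it. The ball is at (0.501, 0.034, 0.094) in both views.

```bash
python3 - <<'E'
from h import *
s=snap('wrist');f=s['frame'];h=cv2.cvtColor(f,cv2.COLOR_RGB2HSV);m=cv2.inRange(h,(5,110,120),(17,255,255));m[240:]=0
m=cv2.morphologyEx(m,cv2.MORPH_CLOSE,np.ones((5,15)))
n,l,q,c=cv2.connectedComponentsWithStats(m)
for i in range(1,n):
    if q[i,4]>20: print(c[i].round(1),q[i],ray(s,c[i],.036)[0].round(4))
cv2.imwrite('pics/c10.png',cv2.resize(f[140:245,160:420,::-1],(780,315),interpolation=cv2.INTER_CUBIC))
for k in range(1,6): x,y=g(k);print(k,proj(s,[(x-.003,y+.041,.036),(x+.003,y-.041,.036)]).round(1).tolist())
E
```

```text
[421.1 162. ] [418 153   8  23  67] [ 0.7369 -0.0424  0.036 ]
[291.3 163.8] [281 161  22   6 110] [ 0.5779 -0.0562  0.036 ]
[380.2 165.9] [369 163  23   7 117] [ 0.6871 -0.0509  0.036 ]
[201.8 167.3] [191 164  22   7  95] [ 0.469  -0.0682  0.036 ]
[246.5 167.8] [236 165  22   6 108] [ 0.5236 -0.065   0.036 ]
[335.6 166.8] [325 164  22   6 107] [ 0.6325 -0.0561  0.036 ]
[289.7 224.6] [280 221  20   7  95] [ 0.5839 -0.1367  0.036 ]
[331.5 226.7] [321 223  22   7 101] [ 0.6389 -0.1358  0.036 ]
[372.9 226.1] [363 222  21   8  93] [ 0.6931 -0.1313  0.036 ]
[206.  227.4] [196 224  21   7  94] [ 0.4751 -0.1484  0.036 ]
[247.5 227.7] [238 225  20   6  94] [ 0.5293 -0.1449  0.036 ]
1 [[200.3, 166.1], [204.5, 227.6]]
2 [[246.0, 166.1], [247.2, 227.7]]
3 [[291.8, 166.1], [290.0, 227.7]]
4 [[337.5, 166.2], [332.7, 227.7]]
5 [[382.8, 166.3], [375.1, 227.6]]
```

View pics/c10.png

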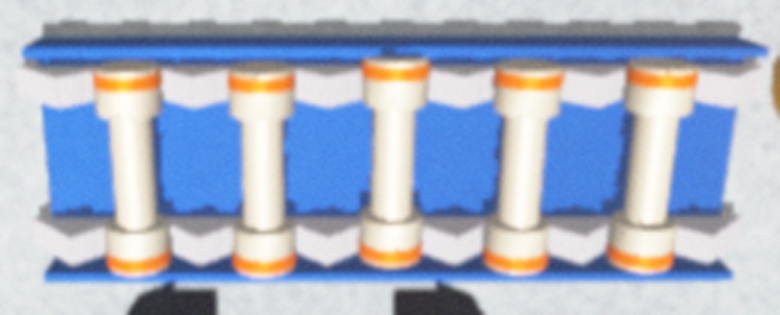

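The groove 3 bar is shifted about 3 mm along its axis. Both its bands shift equally and it still lies between the end strips, so it is flat and seated. I move on to the castings with the gripper closed and look from above.

```bash
python3 -m jog '[[[0.036,-0.0125,-0.023,0,0,0],[0.036,-0.0125,-0.023,0,0,0],[0.036,-0.0125,-0.023,0,0,0],[0.036,-0.0125,-0.023,0,0,0],[0.036,-0.0125,-0.023,0,0,0],[0.036,-0.0125,-0.023,0,0,0],[0,0,0,0,0,0],[0,0,0,0,0,0]]]' 0 >/dev/null; python3 - <<'E'
from h import *
s=snap('wrist','w11.png');go(.4,.2,.24,94)
import pickle;pickle.dump({k:np.array(s[k]) for k in('frame','mtx','D','T')},open('w11.pkl','wb'))
E
```

```text
pos [0.4514 0.1462 0.3824] yaw 93.9 tool d [ 0.0574 -0.0474  0.1425] az -0.002 F [-0.2 -1.  -0.8] open 0.0002 ff 0.0 t 28.98
```

View pics/w11.png

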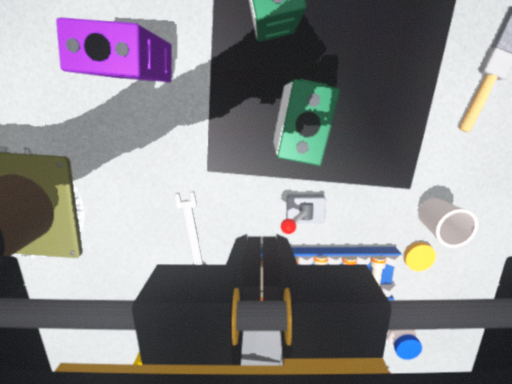

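A's top face spans (292,83), (338,88), (323,164) and (280,156), with its bright face on the left, towards the robot. The mat's near-side corners are at (208,171) and (410,188). The purple look-alike is at (110,48).

```bash
python3 - <<'E'
from h import *
import pickle;s=pickle.load(open('w11.pkl','rb'))
X=ray(s,[(292,83),(338,88),(323,164),(280,156)],.144)[:,:2];print(X.round(3).tolist(),X.mean(0),np.linalg.norm(np.diff(X,axis=0),axis=1))
print(ray(s,[(208,171),(410,188),(456,0),(215,0)],.004)[:,:2].round(3).tolist())
print('cup',ray(s,[(475,225)],.08)[:,:2],'levercentre',ray(s,[(313,207)],.025)[:,:2],'purple',ray(s,[(140,25),(138,77),(62,70),(57,20)],.14)[:,:2].round(3).tolist())
E
```

```text
[[0.482, 0.247], [0.539, 0.245], [0.533, 0.149], [0.475, 0.156]] [0.50695103 0.1992401 ] [0.0570694  0.09618369 0.05815314]
[[0.357, 0.093], [0.733, 0.087], [0.74, 0.397], [0.363, 0.367]]
cup [[0.81688243 0.05148836]] levercentre [[0.55200197 0.04476164]] purple [[0.297, 0.3], [0.292, 0.241], [0.197, 0.244], [0.197, 0.3]]
```

All checks out: the mat measures 376 mm wide, A's top is 58 x 96 mm, and there is clear room for it to fall. I position behind A's bright face.

```bash
python3 -m jog '[[[0.03,-0.0135,0,0,0,0],[0.03,-0.0135,0,0,0,0],[0,0,0.052,0,0,0.14],[0,0,0.052,0,0,0],[0,0,0.052,0,0,0],[0,0,0.052,0,0,0],[0,0,0.052,0,0,0],[0,0,0,0,0,0],[0,0,0,0,0,0]]]'; python3 -c "
from h import *
go(.461,.2015,.122,86)"
```

```text
clock: 30.1
tool_pos: [0.4206, 0.2053, 0.1243]
eef_rot: [0.732, 0.682, 0.0, 0.0]
contact_force: [0.8, -0.2, 0.5]
opening: 0.008
finger_force: 0.0
pos [0.4206 0.2053 0.1243] yaw 85.9 tool d [-0.0009  0.0405  0.0023] az -0.001 F [ 0.8 -0.2  0.5] open 0.0007 ff 0.0 t 30.1
```

```bash
python3 -m jog '[[[0,0.015,0,0,0,0],[0,0.012,0,0,0,0],[0,0.008,0,0,0,0],[0,0.007,0,0,0,0],[0,0.007,0,0,0,0],[0,0.007,0,0,0,0],[0,0.007,0,0,0,0]]]'; python3 -m jog '[[[0,0.007,0,0,0,0],[0,0.007,0,0,0,0],[0,0.007,0,0,0,0],[0,0.007,0,0,0,0],[0,0.007,0,0,0,0],[0,0.007,0,0,0,0]]]'; python3 -c "
from h import *
s=snap('side','side2.png');st();print(proj(s,[(.507,.2,.07),(.61,.19,.03)]))"
```

```text
clock: 30.98
tool_pos: [0.4829, 0.2011, 0.1234]
eef_rot: [0.731, 0.682, -0.0, -0.0]
contact_force: [-2.5, -0.4, 1.1]
opening: 0.004
finger_force: 1.0
clock: 31.72
tool_pos: [0.5252, 0.1981, 0.1235]
eef_rot: [0.731, 0.682, 0.0, 0.0]
contact_force: [0.1, 0.5, 0.3]
opening: 0.003
finger_force: 0.0
31.77 [0.5263 0.1979 0.1235] [[0.071, 0.997, 0.001], [0.997, -0.071, 0.0], [0.0, 0.001, -1.0]] [0.9 0.2 0.6] 0.00414712402673409 0.0
[[223.95341491 249.7022379 ]
 [181.59821815 247.65102515]]
```

View pics/side2.png

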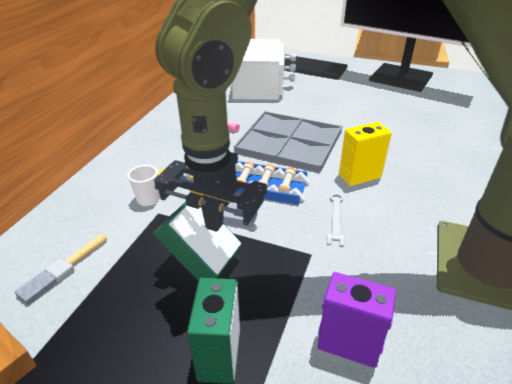

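Captured mid-fall: A is going over with its bright face up at (205,235). I let it settle, rise, and look at B from above.

```bash
python3 -m jog '[[[0,0,0,0,0,0],[0,0,0,0,0,0],[0,0,0,0,0,0],[0,0,-0.05,0,0,0],[0,0,-0.05,0,0,0],[0,0,-0.05,0,0,0],[0,-0.05,-0.03,0,0,0],[0.03,-0.05,-0.03,0,0,0],[0.03,-0.03,-0.03,0,0,0],[0,0,0,0,0,0],[0,0,0,0,0,0]]]'; python3 - <<'E'
from h import *
s=snap('wrist','w12.png');go(.378,.352,.122,104.5)
import pickle;pickle.dump({k:np.array(s[k]) for k in('frame','mtx','D','T')},open('w12.pkl','wb'))
E
```

```text
clock: 33.15
tool_pos: [0.4016, 0.2646, 0.3617]
eef_rot: [0.732, 0.682, -0.0, 0.001]
contact_force: [0.7, -0.7, -0.5]
opening: 0.006
finger_force: 0.0
pos [0.4018 0.2641 0.3612] yaw 85.9 tool d [ 0.0865 -0.0299  0.2391] az -0.325 F [ 0.6  0.3 -0.2] open 0.0004 ff 0.0 t 33.2
```

View pics/w12.png

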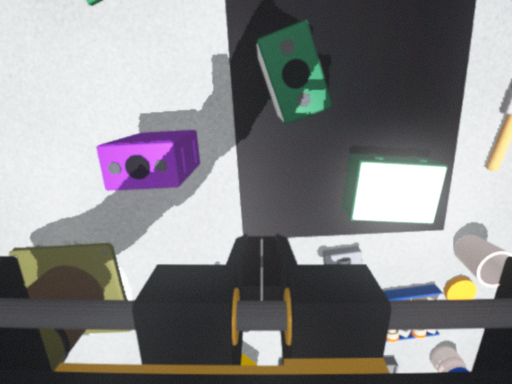

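A lies flat with its bright face up at (400,193), on the mat. B's top corners are (257,41), (306,22), (328,108) and (285,121), with its bright face towards the robot. By my count that was the 15th picture, one over the limit of 14. I view no more and check by numbers from here on.

```bash
python3 - <<'E'
from h import *
import pickle;s=pickle.load(open('w12.pkl','rb'))
X=ray(s,[(257,41),(306,22),(328,108),(285,121)],.144)[:,:2];print(X.round(3).tolist(),X.mean(0),np.linalg.norm(np.diff(X,axis=0),axis=1))
e=X[0]+X[1]-X[2]-X[3];e/=np.linalg.norm(e);n=np.array([e[1],-e[0]]);print('fall',n,'deg',np.degrees(np.arctan2(n[1],n[0])))
c=X.mean(0)-n*.03-n*.0425;yaw=np.degrees(np.arctan2(n[1],n[0]))+90;print(c);go(c[0],c[1],.122,yaw)
m=(s['frame'].min(2)>180).astype(np.uint8);m[:, :340]=0;m[:150]=0;m[235:]=0;m[:,455:]=0
k=max(cv2.findContours(m,0,1)[0],key=cv2.contourArea);q=cv2.boxPoints(cv2.minAreaRect(k));P=ray(s,q,.064)[:,:2];print('A face',P.round(3).tolist(),np.linalg.norm(np.diff(P,axis=0),axis=1))
E
```

```text
[[0.407, 0.405], [0.462, 0.421], [0.485, 0.328], [0.434, 0.316]] [0.44665654 0.36753567] [0.05711256 0.09604448 0.05283534]
fall [0.96370847 0.26695689] deg 15.48326401049531
[0.37678768 0.34818129]
pos [0.4018 0.2641 0.3612] yaw 85.9 tool d [ 0.0826 -0.0309  0.2391] az -0.342 F [ 0.6  0.3 -0.2] open 0.0004 ff 0.0 t 33.2
A face [[0.542, 0.147], [0.544, 0.243], [0.685, 0.225], [0.692, 0.127]] [0.09586336 0.14217746 0.09869858]
```

A's face measures 97 x 142 mm at 64 mm height, so it is flat and inside the mat. B matches its first measurement. I go behind it.

```bash
python3 -m jog '[[[0.0413,-0.0155,0,0,0,0],[0.0413,-0.0155,0,0,0,0],[0,0,0.048,0,0,-0.171],[0,0,0.048,0,0,-0.171],[0,0,0.048,0,0,0],[0,0,0.048,0,0,0],[0,0,0.045,0,0,0],[0,0,0,0,0,0],[0,0,0,0,0,0]]]'; python3 -c "
from h import *
go(.377,.348,.122,105.5)"
```

```text
clock: 34.33
tool_pos: [0.3769, 0.3501, 0.1257]
eef_rot: [0.605, 0.796, 0.0, 0.0]
contact_force: [-0.6, 0.2, 0.2]
opening: 0.001
finger_force: 0.0
pos [0.3769 0.3501 0.1257] yaw 105.5 tool d [-0.002  -0.0005  0.0037] az 0.0 F [-0.6  0.2  0.2] open 0.0 ff 0.0 t 34.33
```

```bash
python3 -m jog '[[[-0.002,0.012,0.002,0,0,0],[0,0.012,0,0,0,0],[0,0.008,0,0,0,0],[0,0.007,0,0,0,0],[0,0.007,0,0,0,0],[0,0.007,0,0,0,0],[0,0.007,0,0,0,0]]]'; python3 -m jog '[[[0,0.007,0,0,0,0],[0,0.007,0,0,0,0],[0,0.007,0,0,0,0],[0,0.007,0,0,0,0],[0,0.007,0,0,0,0],[0,0.007,0,0,0,0],[0,0,0,0,0,0],[0,0,0,0,0,0],[0,0,0,0,0,0],[0,0,0,0,0,0]]]'; python3 -m jog '[[[0,0,-0.05,0,0,0],[0,0,-0.05,0,0,0],[0,0,-0.05,0,0,0],[0,-0.05,-0.03,0,0,0],[-0.03,-0.05,-0.03,0,0,0],[-0.03,0,-0.03,0,0,0],[0,0,0,0,0,0],[0,0,0,0,0,0]]]';python3 - <<'E'
from h import *
s=snap('wrist','w13.png')
m=cv2.inRange(s['frame'],(170,170,170),(255,255,255))
h=cv2.cvtColor(s['frame'],cv2.COLOR_RGB2HSV);gr=cv2.inRange(h,(65,90,20),(90,255,255));gr[270:]=0
n,l,q,c=cv2.connectedComponentsWithStats(gr);print([(c[i].round(),q[i]) for i in range(1,n) if q[i,4]>60])
for k in cv2.findContours(m,0,1)[0]:
    if 500<cv2.contourArea(k)<20000:
        P=ray(s,cv2.boxPoints(cv2.minAreaRect(k)),.064)[:,:2];print('face',P.round(3).tolist(),np.linalg.norm(np.diff(P,axis=0),axis=1))
go(.45,.034,.2,94)
E
```

```text
clock: 35.2
tool_pos: [0.4352, 0.3645, 0.123]
eef_rot: [0.605, 0.796, 0.0, 0.0]
contact_force: [-1.3, 0.1, 1.8]
opening: 0.004
finger_force: 0.7
clock: 36.45
tool_pos: [0.4748, 0.3756, 0.1231]
eef_rot: [0.605, 0.797, -0.0, 0.0]
contact_force: [-0.3, -0.2, 0.6]
opening: 0.007
finger_force: 0.0
clock: 37.45
tool_pos: [0.3965, 0.2934, 0.3612]
eef_rot: [0.605, 0.796, -0.0, -0.0]
contact_force: [0.3, -0.3, -0.7]
opening: 0.002
finger_force: 0.0
[(array([389.,  77.]), array([351,  75,  85,   5, 132], dtype=int32)), (array([335.,  89.]), array([330,  78,  16,  29, 145], dtype=int32)), (array([333., 130.]), array([328, 114,  10,  34, 124], dtype=int32)), (array([343., 220.]), array([317, 199,  61,  61, 298], dtype=int32)), (array([399., 230.]), array([379, 223,  39,  17,  68], dtype=int32))]
face [[0.694, 0.135], [0.695, 0.228], [0.755, 0.216], [0.757, 0.12]] [0.09261005 0.06100394 0.09546423]
face [[0.543, 0.148], [0.544, 0.241], [0.684, 0.224], [0.692, 0.127]] [0.09263186 0.14144587 0.09809768]
face [[0.471, 0.423], [0.602, 0.461], [0.642, 0.377], [0.502, 0.337]] [0.13694321 0.09351886 0.14580837]
pos [0.3962 0.2935 0.3608] yaw 105.6 tool d [-0.2645 -0.018   0.1607] az 0.203 F [-0.2  0.  -0.8] open 0.0002 ff 0.0 t 37.5
```

Both castings lie flat with bright faces up: A is unchanged and B's face measures 95 x 141 mm, centred at (0.554, 0.40). I move behind the lever and re-check the rack and the lever on the way.

```bash
python3 -m jog '[[[-0.0524,-0.0056,0.02,0,0,0],[-0.0524,-0.0056,0.02,0,0,0],[-0.0524,-0.0056,0.02,0,0,0],[-0.0524,-0.0056,0.02,0,0,0],[-0.0524,-0.0056,0.02,0,0,0],[0,0,0,0,0,0.1],[0,0,0,0,0,0.1],[0,0,0,0,0,0],[0,0,0,0,0,0]]]' >/dev/null; python3 - <<'E'
from h import *
s=snap('wrist','w14.png');f=s['frame'];h=cv2.cvtColor(f,cv2.COLOR_RGB2HSV)
b=cv2.inRange(h,(0,180,100),(4,255,255));n,l,q,c=cv2.connectedComponentsWithStats(b);print([(c[i].round(1),q[i,4],ray(s,c[i],.092)[0].round(4)) for i in range(1,n) if q[i,4]>50])
u=proj(s,[(.552,.045,.025)])[0];print(u)
x,y=u.astype(int);w=cv2.inRange(h,(0,0,50),(180,60,125));w[:max(y-60,0)]=0;w[y+60:]=0;w[:,:x-70]=0;w[:,x+70:]=0
n,l,q,c=cv2.connectedComponentsWithStats(w)
for i in range(1,n):
    if q[i,4]>150:
        k=cv2.boxPoints(cv2.minAreaRect(np.argwhere(l==i)[:,::-1].astype(np.float32)));P=ray(s,k,.025)[:,:2];print(q[i],P.round(3).tolist(),P.mean(0),np.linalg.norm(np.diff(P,axis=0),axis=1))
go(.44,.034,.08,94)
sc=snap('scene')
m=cv2.morphologyEx(cv2.inRange(cv2.cvtColor(sc['frame'],cv2.COLOR_RGB2HSV),(5,110,120),(17,255,255)),cv2.MORPH_CLOSE,np.ones((3,3)))
n,l,q,c=cv2.connectedComponentsWithStats(m)
print([(c[i].round(1).tolist(),ray(sc,c[i],.032)[0,:2].round(3).tolist()) for i in range(1,n) if 8<=q[i,4]<200 and c[i][0]<285 and c[i][1]>150])
print([proj(sc,[(g(k)[0]-.003,g(k)[1]+.041,.032),(g(k)[0]+.003,g(k)[1]-.041,.032)]).round(1).tolist() for k in range(1,6)])
E
```

```text
[(array([317.8, 179.1]), np.int32(346), array([0.5022, 0.0337, 0.092 ]))]
[347.36899953 160.19513354]
[377 100  40  15 267] [[0.577, 0.123], [0.625, 0.127], [0.629, 0.11], [0.58, 0.106]] [0.60275635 0.11664994] [0.04897565 0.01709458 0.04963594]
[277 118 140  15 421] [[0.455, 0.082], [0.455, 0.097], [0.632, 0.103], [0.634, 0.088]] [0.54404356 0.09264077] [0.01500252 0.17697559 0.0153781 ]
[ 302  138   60   40 1218] [[0.493, 0.02], [0.49, 0.07], [0.566, 0.072], [0.572, 0.022]] [0.53020073 0.04592671] [0.0504146  0.07621341 0.05089885]
[277 215 140   5 517] [[0.468, -0.045], [0.467, -0.039], [0.661, -0.024], [0.663, -0.03]] [ 0.56466171 -0.03474102] [0.00601262 0.19490209 0.00614422]
pos [0.44   0.0336 0.2613] yaw 94.3 tool d [3.000e-04 1.000e-04 1.813e-01] az 0.005 F [-0.5  0.2  0.4] open 0.0004 ff 0.0 t 38.67
[([232.6, 186.4], [0.472, -0.067]), ([202.7, 193.5], [0.478, -0.148]), ([239.9, 198.0], [0.527, -0.064]), ([208.5, 205.5], [0.533, -0.144]), ([250.0, 210.4], [0.584, -0.055]), ([217.3, 218.3], [0.588, -0.135]), ([257.3, 224.3], [0.638, -0.054]), ([223.0, 233.3], [0.643, -0.135]), ([267.9, 240.2], [0.695, -0.049]), ([231.8, 249.9], [0.7, -0.13])]
[[[232.4, 185.5], [201.8, 192.5]], [[239.6, 197.0], [207.7, 204.6]], [[247.6, 209.6], [214.3, 218.0]], [[256.5, 223.5], [221.6, 232.8]], [[266.4, 239.0], [229.8, 249.3]]]
```

The ball is at (0.502, 0.034) and all five bars are seated at the right height. The groove 3 bar rests about 3.5 mm off-centre against its end strip, and there is plenty of time, so I re-centre it before the lever.

```bash
python3 -m jog '[[[-0.0467,0.0439,-0.01,0,0,0],[-0.0467,0.0439,0,0,0,0],[-0.0467,0.0438,0,0,0,0],[0,0,0.05,0,0,0],[0,0,0.05,0,0,0],[0,0,0.05,0,0,0],[0,0,0.03,0,0,0],[0,0,0,0,0,0],[0,0,0,0,0,0]]]' 0.032 >/dev/null; python3 -c "
from h import *
x,y=g(3);go(x,y+.0035,.0195,94)
s=snap('wrist');m=cv2.inRange(cv2.cvtColor(s['frame'],cv2.COLOR_RGB2HSV),(5,110,120),(17,255,255));m=cv2.morphologyEx(m,3,np.ones((5,25)));m[290:]=0
n,l,q,c=cv2.connectedComponentsWithStats(m)
print([(c[i].round(0).tolist(),ray(s,c[i],.036)[0,:2].round(4).tolist()) for i in range(1,n) if q[i,4]>60])"
```

```text
pos [ 0.5784 -0.0933  0.0924] yaw 94.1 tool d [-0.0035  0.003   0.0729] az 0.003 F [0.4 0.3 0.7] open 0.0318 ff 0.0 t 39.85
[([488.0, 155.0], [0.7347, -0.0385]), ([266.0, 164.0], [0.5788, -0.0565]), ([417.0, 168.0], [0.6859, -0.0514]), ([114.0, 169.0], [0.472, -0.0678]), ([342.0, 169.0], [0.6327, -0.056]), ([189.0, 170.0], [0.5253, -0.0649]), ([265.0, 264.0], [0.5846, -0.1361])]
```

```bash
python3 -m jog '[[[-0.0035,0.003,0.03,0,0,0],[0,0,0.025,0,0,0],[0,0,0.017,0,0,0],[0,0,0,0,0,0],[0,0,0,0,0,0]]]' && python3 -m jog '[[[0,0,0,0,0,0],[0,0,0,0,0,0],[0,0,0,0,0,0]]]' 0.005 12 && python3 -m jog '[[[0,0,-0.001,0,0,0],[-0.002,0,0,0,0,0],[-0.002,0,0,0,0,0],[0,0,0.001,0,0,0],[0,0,0,0,0,0]]]'; python3 -m jog '[[[0,0,0,0,0,0],[0,0,0,0,0,0],[0,0,0,0,0,0]]]' 0.032; python3 -m jog '[[[0,0,-0.04,0,0,0],[0,0,-0.04,0,0,0],[0,0,0,0,0,0],[0,0,0,0,0,0]]]' >/dev/null;  python3 -c "
from h import *
go(.44,.034,.25,94)
s=snap('wrist');m=cv2.inRange(cv2.cvtColor(s['frame'],cv2.COLOR_RGB2HSV),(5,110,120),(17,255,255));m=cv2.morphologyEx(m,3,np.ones((5,25)));m[290:]=0
n,l,q,c=cv2.connectedComponentsWithStats(m)
print([(c[i].round(0).tolist(),ray(s,c[i],.036)[0,:2].round(4).tolist()) for i in range(1,n) if q[i,4]>60])"
```

```text
clock: 40.52
tool_pos: [0.5815, -0.0967, 0.0204]
eef_rot: [0.681, 0.732, 0.001, 0.001]
contact_force: [-0.3, 0.3, 0.5]
opening: 0.364
finger_force: 0.0
clock: 40.9
tool_pos: [0.5821, -0.0968, 0.0202]
eef_rot: [0.681, 0.732, 0.001, 0.001]
contact_force: [1.5, -0.7, 3.3]
opening: 0.2
finger_force: 12.0
clock: 41.52
tool_pos: [0.5823, -0.1, 0.0201]
eef_rot: [0.681, 0.732, 0.001, 0.001]
contact_force: [3.4, 2.7, 5.4]
opening: 0.198
finger_force: 12.0
clock: 41.9
tool_pos: [0.5797, -0.1017, 0.0188]
eef_rot: [0.681, 0.732, -0.001, -0.001]
contact_force: [0.2, -0.1, -0.1]
opening: 0.364
finger_force: 0.0
pos [ 0.5801 -0.1014  0.0987] yaw 94.1 tool d [ 0.145  -0.1303 -0.1512] az 0.002 F [ 0.2 -0.2 -0.5] open 0.0318 ff 0.0 t 42.4
[([484.0, 142.0], [0.735, -0.0385]), ([115.0, 156.0], [0.4721, -0.0679]), ([414.0, 155.0], [0.6859, -0.0515]), ([189.0, 157.0], [0.5253, -0.0648]), ([264.0, 155.0], [0.5791, -0.0596]), ([340.0, 156.0], [0.6326, -0.0562]), ([399.0, 254.0], [0.6926, -0.1309]), ([129.0, 254.0], [0.4771, -0.1476]), ([264.0, 255.0], [0.5849, -0.1394]), ([187.0, 257.0], [0.5232, -0.1464]), ([338.0, 256.0], [0.6439, -0.1369])]
```

The groove 3 bar is now centred at y = -0.0995 against -0.100, and its neighbours are unmoved. Now the lever.

```bash
python3 -m jog '[[[0,0,-0.055,0,0,0],[0,0,-0.055,0,0,0],[0.0,-0.043,-0.04,0,0,0],[0.0483,-0.0435,0,0,0,0],[0.0483,-0.0435,0,0,0,0],[0.0484,0,0,0,0,0],[0,0,0.055,0,0,0],[0,0,0.055,0,0,0],[0,0,0.055,0,0,0],[0,0,0,0,0,0],[0,0,0,0,0,0]]]' 0; python3 -c "
from h import *
go(.455,.034,.08,94)"
```

```text
clock: 43.82
tool_pos: [0.4446, 0.0313, 0.0851]
eef_rot: [0.681, 0.732, 0.0, 0.0]
contact_force: [0.0, 0.0, 0.6]
opening: 0.005
finger_force: 0.0
pos [0.4446 0.0313 0.0851] yaw 94.2 tool d [0.0019 0.0105 0.0051] az 0.003 F [0.  0.  0.6] open 0.0005 ff 0.0 t 43.83
```

```bash
python3 -m jog '[[[0.002,0.01,0.004,0,0,0],[0.001,0.012,0,0,0,0],[0.0015,0.012,0,0,0,0],[0.0015,0.012,0,0,0,0],[0.0015,0.012,0,0,0,0],[0.0015,0.012,0,0,0,0],[0.0015,0.012,0,0,0,0],[0.001,0.01,0,0,0,0],[0,0,0,0,0,0]]]'; cat > lev.py <<'E'
from h import *
for v,s in (('scene',snap('scene')),('side',snap('side')),('wrist',snap('wrist'))):
    b=cv2.inRange(cv2.cvtColor(s['frame'],cv2.COLOR_RGB2HSV),(0,180,70),(5,255,255));n,l,q,c=cv2.connectedComponentsWithStats(b)
    print(v,[(c[i].round(1).tolist(),int(q[i,4]),ray(s,c[i],.092)[0].round(4).tolist()) for i in range(1,n) if q[i,4]>12])
go(.56,.05,.08,94)
E
python3 lev.py
```

```text
clock: 44.95
tool_pos: [0.5365, 0.0495, 0.0802]
eef_rot: [0.681, 0.732, 0.001, 0.0]
contact_force: [-0.3, 0.5, 0.1]
opening: 0.007
finger_force: 0.0
scene [([285.4, 176.1], 80, [0.5572, 0.0435, 0.092])]
side [([226.5, 184.4], 48, [0.5718, 0.0327, 0.092])]
wrist []
pos [0.5352 0.0491 0.0803] yaw 94.1 tool d [-0.0009  0.0248  0.0003] az 0.003 F [-0.3  0.8 -1.3] open 0.0003 ff 0.0 t 45.1
```

```bash
python3 -m jog '[[[0,0.006,0,0,0,0],[0,0.005,0,0,0,0],[0,0,0,0,0,0]]]'; python3 -m jog '[[[0,0.004,0,0,0,0],[0,0,0,0,0,0]]]';python3 -m jog '[[[0,0.003,0,0,0,0],[0,0,0,0,0,0]]]';  python3 lev.py
```

```text
clock: 45.48
tool_pos: [0.547, 0.0499, 0.0803]
eef_rot: [0.681, 0.732, 0.0, 0.0]
contact_force: [0.4, -0.4, 1.0]
opening: 0.003
finger_force: 0.0
clock: 45.72
tool_pos: [0.5503, 0.0501, 0.0802]
eef_rot: [0.681, 0.732, -0.0, -0.0]
contact_force: [0.2, 0.2, -0.3]
opening: 0.004
finger_force: 0.3
clock: 45.98
tool_pos: [0.5508, 0.05, 0.08]
eef_rot: [0.681, 0.732, -0.002, -0.001]
contact_force: [-4.8, 0.1, 3.4]
opening: 0.005
finger_force: 3.2
scene [([287.5, 180.7], 86, [0.5778, 0.0404, 0.092])]
side [([221.0, 185.9], 34, [0.5813, 0.0416, 0.092])]
wrist [([310.4, 261.7], 62, [0.5761, 0.052, 0.092])]
pos [0.5508 0.0501 0.08  ] yaw 94.2 tool d [-0.0008  0.0092 -0.    ] az 0.003 F [-5.5  0.1  3. ] open 0.0003 ff 3.1 t 46.12
```

The force steps to about 5 N with the ball at x≈0.578, the predicted stop. I give one more small push, then retreat and verify.

```bash
python3 -m jog '[[[0,0.002,0,0,0,0],[0,0,0,0,0,0]]]'; python3 -m jog '[[[0,-0.02,0,0,0,0],[0,-0.03,0,0,0,0],[0,0,-0.05,0,0,0],[0,0,-0.05,0,0,0],[0,0,-0.05,0,0,0],[-0.02,-0.03,-0.04,0,0,0],[0,0,0,0,0,0],[0,0,0,0,0,0]]]' >/dev/null; python3 lev.py; python3 - <<'E'
from h import *
sc=snap('scene');sd=snap('side');w=snap('wrist')
h=cv2.cvtColor(w['frame'],cv2.COLOR_RGB2HSV)
m=cv2.morphologyEx(cv2.inRange(h,(5,110,120),(17,255,255)),3,np.ones((5,9)));m[290:]=0
n,l,q,c=cv2.connectedComponentsWithStats(m);print([(ray(w,c[i],.036)[0,:2].round(3).tolist()) for i in range(1,n) if q[i,4]>30])
for k in cv2.findContours(cv2.inRange(w['frame'],(170,)*3,(255,)*3),0,1)[0]:
    if 2000<cv2.contourArea(k)<20000:
        P=ray(w,cv2.boxPoints(cv2.minAreaRect(k)),.064)[:,:2];print('face',P.mean(0).round(3),np.linalg.norm(np.diff(P,axis=0),axis=1).round(3))
A=[];B=[]
for v in (sc,sd):
    b=cv2.inRange(cv2.cvtColor(v['frame'],cv2.COLOR_RGB2HSV),(0,180,70),(5,255,255));n,l,q,c=cv2.connectedComponentsWithStats(b);p=c[1+q[1:,4].argmax()]
    o=v['T'][:3,3];d=ray(v,p,0)[0]-o;d/=np.linalg.norm(d);P=np.eye(3)-np.outer(d,d);A.append(P);B.append(P@o)
print('ball',np.linalg.solve(sum(A),sum(B)))
E
```

```text
clock: 46.38
tool_pos: [0.551, 0.0501, 0.0799]
eef_rot: [0.681, 0.732, -0.004, -0.002]
contact_force: [-9.9, -0.8, 7.0]
opening: 0.005
finger_force: 5.1
scene [([287.6, 180.6], 91, [0.5776, 0.0407, 0.092])]
side [([222.7, 184.9], 65, [0.5791, 0.0371, 0.092])]
wrist [([353.2, 166.9], 340, [0.5788, 0.0399, 0.092])]
pos [0.4771 0.0253 0.2692] yaw 94.2 tool d [0.0185 0.0848 0.1891] az 0.003 F [-0.5 -0.5 -0.2] open 0.0005 ff 0.0 t 47.52
[[0.687, -0.052], [0.467, -0.069], [0.522, -0.065], [0.577, -0.06], [0.632, -0.056], [0.692, -0.132]]
face [ 0.347 -0.062] [0.19  0.17  0.209]
face [0.463 0.022] [0.093 0.225 0.103]
face [0.616 0.184] [0.087 0.133 0.091]
ball [0.5786963  0.03970971 0.09342197]
```

The ball travelled 78 mm against an expected 77 mm and stands against its stop. The bars and casting A are unchanged, and the robot is clear, so I hand in.

```bash
python3 -c "
from plant import *
print(finish_job())"
```

```text
the job is handed in; nothing more can be done
None
```

The job is handed in at about 48 s: both green castings lie flat with their bright faces up, spare bars are seated in grooves 2–5, and the lever was then thrown fully against its stop; I viewed 15 pictures, one over the limit of 14.

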